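# Take the fence stop off its T-track

### The job

Take the fence stop off the sloping T-track so that long stock can pass: slide it along the track to the open end where the lips are cut away, lift it off there, and lay it away in the wooden tray, standing on its foot on the tray floor beside the line spool. Put it down rather than drop it, and leave the other things where they are.

Things in the scene. Friction and masses are not known exactly. Their poses are not given: they have to be found in the camera images.
- stop_grip (a point): Fence stop (loose, 0.15 to 0.31 kg): centre of its black finger fin, 12 mm thick (own x), 80 long (y), 45 high (z). z points out of its foot along the fin; in the track z leans 35 degrees from vertical towards the robot, square to the board, and y runs along the track. Pinch across x, tool tilted. The plate's top is 22.5 mm below this point, the foot 47.5 mm below.
- stop: The same stop as a whole: under the fin a plate 50 (x) x 84 (y) x 8 mm, a stem 16 x 56 mm, a T-head 36 x 60 x 8 mm whose flat underside is the foot it can stand on. Origin: centre of the foot; these axes are level while it is in the track (35 degrees turned from the fin). Slides with light friction, 2 mm play across and 2 mm up, and stays where left.
- track_mouth (a point): Open end of the T-track, at the robot's right: middle of the opening, on the channel floor. y along the track towards the closed end, x up the slope, z square out of the board. Lips are missing from y = -45 to +46 mm; an end plate 12 mm high at y = -45 halts the stop at y = -15. With its fin centre at y = -15 to +16 mm (z = 47.5 seated) it lifts straight out along z.
- rack: Fixed plywood stand, 130 x 290 mm, with the board that slopes 35 degrees (its top leans away from the robot) and the aluminium T-track along own y. Channel 40 mm wide inside; two lips 10 to 15 mm above its floor, 22 mm apart, hold the T-head down. Origin: centre of the underside; channel floor middle 80 mm above it. The stop starts 95 to 175 mm from the mouth.
- tray: Fixed shallow wooden tray, 150 (x) x 220 (y) x 28 mm high over its rim, walls and floor 5 mm thick; origin at the centre of its underside, z up, so its inner floor is at z = 5 mm. The half towards its own -y is empty; the line spool lies in the +y half.
- line_spool_1: Line spool lying flat in the tray, 61 mm across, 20 mm high; origin at the centre of its underside, about 70 mm to the +y side of the tray's middle. Leave it.
- tape: Roll of masking tape lying flat, 126 mm across, 24 mm high; origin at the centre of its underside. Leave it.
- pliers: Blue-handled pliers lying flat, 170 mm long along own y, 44 wide, 12 high; origin at centre of underside. Leave them.
- pen: Red-and-white marker pen lying down, 135 mm along own y, 17 mm thick; origin at centre of underside. Leave it.

How it is judged:
By the outcome, as a careful person would: the job done as asked, in the order asked, and still so for the second after the job is handed in, with the robot touching nothing.
It also fails if it takes over 48 s, if anything falls off the work surface, if the arm or the gripper's body presses on something with over 40 N, if the wrist force passes 120 N, or if a joint passes its speed limit or range.

### The arm

A 6-joint arm with a two-finger parallel gripper is mounted at the origin on the work surface; the furniture and walls round the work are solid. World frame = base frame: x ahead of the robot, y to its left, z up, the work surface at z = 0. Lengths are in mm, angles in rad, forces in N, time in s.
With the tool pointing down it reaches from about 300 to 775 mm from the base axis. Payload 14.6 kg.
Tool frame: the origin (TCP) lies at the very end of the fingers, on their centre line; the grasp point (between the pads) lies 19 mm behind it; z points along the fingers, y is the line along which they close (so a half turn about z gives the same grasp; the last joint's range is limited). The gripper opens to 94 mm and grips with 3 to 60 N. Pads are 16 mm wide; open, the fingers measure 119 mm over their backs; the gripper's body (75 mm by 177 mm) begins 78 mm behind the grasp point.
Start: joints at [-1.357, 0.3, 1.521, -0, 1.321, -0.067], TCP at [152.412, -528.451, 205.446] pointing down, gripper open.
Joint ranges: [-3.03, 3.03], [-0.79, 2.21], [0.23, 2.52], [-1.04, 4.18], [0, 3.07], [-2.55, 2.55]. Speed limits (rad/s): [2.22, 2.22, 2.57, 3.14, 3.14, 3.14].

### API

Orientations are given as [roll, pitch, yaw] about the fixed x, y, z axes, in that order (R = Rz(yaw) Ry(pitch) Rx(roll)).
In Python, from cell import manip gives the robot as it stands.
- The arm moves only by the tool servo_tool, never from a script. Its argument "motion" is a list that holds one entry, the list of rows, each a list of 7 numbers: the shift along the world's x, y, z as a fraction of full scale, then the turn, a rotation vector about the world's x, y, z as a fraction of full scale, then the closure, from 0 (fully open) to 1 (shut). In form: [[[x, y, z, rx, ry, rz, gripper], ...]]. A call has 1 to 10 rows; each row is the pose to reach, as a shift and turn from the pose commanded when the call began, turning the shorter way round; what a row does not reach only later rows make up. Full scale, the value 1, is 0.5 m for a shift and pi rad for a turn. A row lasts 1/10 s, in which the tool goes at most 50 mm and 8.59 degrees, less where a joint would pass 70% of its speed; a pose out of reach is approached as far as the arm can. A call with a number of a shift or a turn outside -1 to 1 is refused whole. A call with a gripper value outside its range is refused whole. The fingers move at their own pace and stop on an object; "newtons" is the grip in N (left out, the last holds). Time passes only in rows, so rows that repeat a pose let the fingers close. It gives the time, the measured TCP pose, the force, the opening and the grip force at its end, in the units of the state.
- manip.read_state(): the state, without advancing time (a new reading comes with each control period).
- manip.camera(name): name is "scene" or "top" or "wrist"; returns a dict with "frame" (384x512x3 uint8, red, green, blue), "range_z" (384x512 float32, mm along the optical axis (not along the pixel's ray), 0 where there is no reading), "vfov" (degrees; the focal length in pixels is half the picture's height over the tangent of half this angle, whatever the lens; pixels are square), "cx", "cy" (the principal point, pixels), "cam_to_world" (4x4, takes a point from camera to world coordinates). Camera axes: x right, y down, z forward; pixel columns grow to the right and rows downward; lengths in mm; the calibration is good to about 2 mm. A picture is of the moment at which its call begins.
- manip.sign_off(): hands the job in; it is judged then, once.
The state is a dict: "clock": time; "joints": joint angles; "qd": joint speeds; "effort": joint torques, N m; "eef_pos": TCP position; "eef_rot": TCP orientation; "wrist_force": force on the tool from outside, world axes, zero at the start; "moment": the same for the moment, N m; "finger_gap": finger opening in mm; "finger_force": force on a finger pad.
Only numpy, scipy, OpenCV 4.12 (cv2) and the standard library are available. Lean on these libraries where they do the work, as an engineer would, in place of code of your own. Each camera call takes 0.05 s, during which the arm holds its last target. There are 200 camera calls.

## Working session

There is one attempt and no reset: what is moved stays moved. The work goes in short steps, Python scripts to look and compute and a tool call to move; the robot and the scene stay as the last step left them, time stands still between calls to the robot, and variables do not carry over. Pictures are saved under pics/ and viewed, at most 10 in all, crops included, and the job is handed in when it is done.

Besides the shell and the picture viewer there is one more tool, called after ">>>" by a JSON object that holds its "op" and its "data", one argument or row to a line. servo_tool: Moves the arm, as the interface text tells. Its arguments: {"type":"object","properties":{"motion":{"type":"array"},"newtons":{"type":"number"}},"required":["motion"]}

```bash
mkdir -p pics; cat > h.py <<'E'
import numpy as np,cv2
from cell import manip
def cam(n):
    c=manip.camera(n);f=c["frame"];h=f.shape[0]
    fl=h/2/np.tan(np.radians(c["vfov"])/2)
    z=c["range_z"].astype(float);v,u=np.mgrid[:f.shape[0],:f.shape[1]]
    P=np.stack([(u-c["cx"])/fl*z,(v-c["cy"])/fl*z,z,np.ones_like(z)],-1)@np.array(c["cam_to_world"]).T
    P=P[...,:3];P[z==0]=np.nan
    return f,P,c
E
python3 - <<'E'
from h import *
fs=[]
for n in("scene","top"):
    f,P,c=cam(n);np.save(n+".npy",P);cv2.imwrite(n+".png",f[...,::-1])
    cv2.imwrite(f"pics/{n}1.png",cv2.resize(f[...,::-1],(800,600)))
    print(n,np.round(c["cam_to_world"],2).tolist(),c["vfov"])
print(manip.read_state())
E
```

```text
scene [[-0.78, -0.37, 0.51, -10.9], [-0.63, 0.43, -0.65, 544.62], [0.02, -0.82, -0.57, 636.39], [0.0, 0.0, 0.0, 1.0]] 56.679674265472045
top [[0.02, -0.99, 0.11, 299.36], [-1.0, -0.02, -0.02, -50.45], [0.02, -0.11, -0.99, 1288.75], [0.0, 0.0, 0.0, 1.0]] 43.32297916468253
{'clock': 0.1, 'joints': array([-1.35661519e+00,  3.00430716e-01,  1.52149080e+00, -7.30726760e-06,
        1.32066558e+00, -6.65839942e-02]), 'qd': array([-0.00163457, -0.00216107, -0.00240499,  0.0004124 , -0.00225743,
       -0.00214134]), 'effort': array([ 9.02532993e-04, -5.32643509e+01, -3.53285265e+01,  7.09466636e-02,
        2.34449585e-02, -6.24815220e-05]), 'eef_pos': array([ 152.35790902, -528.25201793,  204.94666408]), 'eef_rot': array([-3.14059994e+00, -5.91026563e-05,  2.80766912e-01]), 'wrist_force': array([-0.56353754,  0.56061573, -0.02450707]), 'moment': array([ 0.01438934, -0.00864341, -0.04264265]), 'finger_force': 0.0, 'finger_gap': 94.2366892197952}
```

View pics/top1.png

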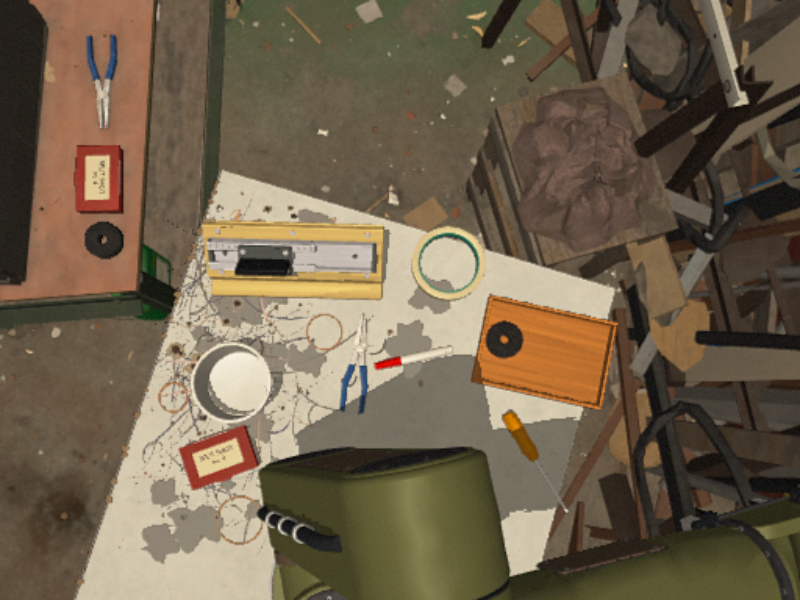

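View pics/scene1.png

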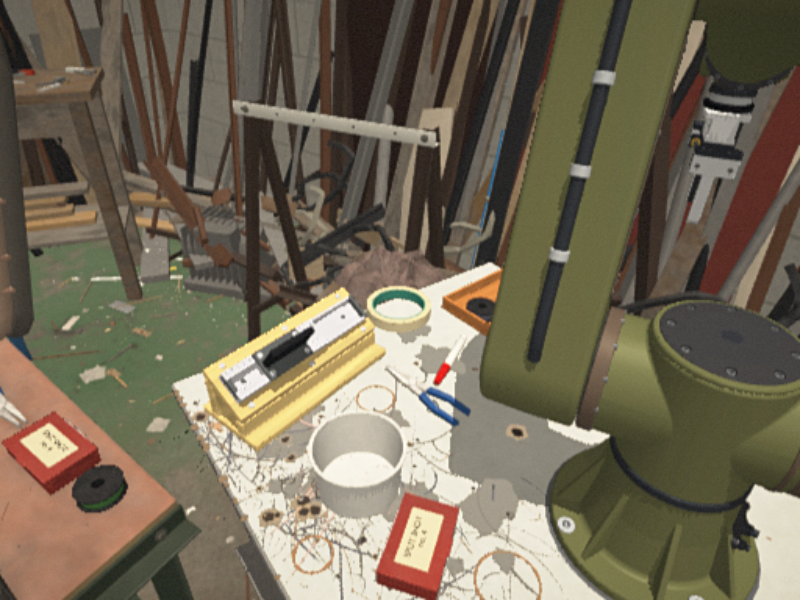

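Top view (800x600): the rack runs from (205,225) to (383,298), with the black stop fin at about (263,265) and the open mouth at the right, about (372,265). The tray corners are (490,296), (615,320), (602,408) and (474,382), with the spool at (504,340) in its left half. The scene view agrees.

```bash
python3 - <<'E'
from h import *
P=np.load("top.npy");im=cv2.imread("top.png")
def at(u,v,r=1):
    u=int(u*.64);v=int(v*.64);return np.round(np.nanmedian(P[v-r:v+r+1,u-r:u+r+1].reshape(-1,3),0),1)
for n,p in dict(trayTL=(490,297),TR=(614,321),BR=(602,407),BL=(475,381),spool=(504,328),floor=(560,353),floor2=(540,380),rackBR=(381,296),rackBL=(213,293),rackTR=(382,228),rackTL=(205,226),trkR=(372,262),trkBR=(374,276)).items(): print(n,at(*p))
# board plane from yellow/track upper points
ids=[(u,v) for u in range(135,242) for v in range(148,185)]
g=im[...,:].max(-1)
Q=np.array([P[v,u] for u,v in ids if g[v,u]<75]);print("black",len(Q),np.nanmin(Q,0),np.nanmax(Q,0),np.nanmedian(Q,0))
np.save("blk.npy",Q)
c=im[140:200,125:255];cv2.imwrite("pics/c1.png",cv2.resize(c,None,fx=6,fy=6,interpolation=cv2.INTER_CUBIC))
E
```

```text
trayTL [ 478.4 -226.7   25.7]
TR [ 511.6 -618.9 -569.7]
BR [ 298.1 -648.2 -778.5]
BL [ 338.3 -203.5   27.8]
spool [ 428.7 -250.2   27.5]
floor [ 389.9 -350.4    4.2]
floor2 [ 341.3 -315.3    6.5]
rackBR [478.5 -41.4  12.1]
rackBL [478.1 242.9  13. ]
rackTR [598.1 -41.9  16.1]
rackTL [573.6 240.9 100.1]
trkR [524.4 -28.1  84.2]
trkBR [506.2 -30.6  58.1]
black 427 [489.90499254 -33.26345682  73.8660258 ] [550.03159434 230.66515728 142.63837152] [507.4766039  141.36103812 123.01295775]
```

View pics/c1.png

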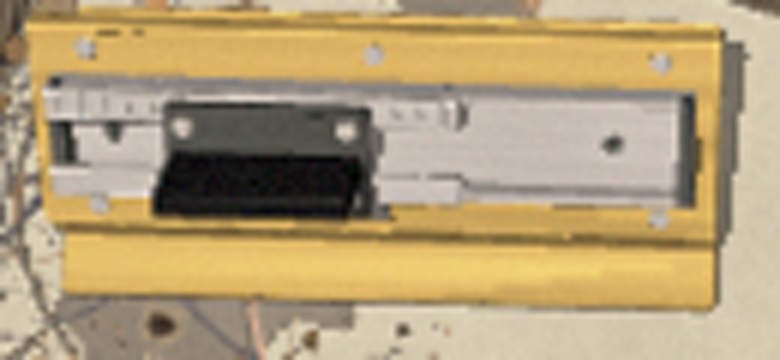

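The crop shows the plate at crop x 162–372, the fin at x 155–368, y 155–215, the lips ending at x≈462, and the end plate at x≈685. Next I'll fit the board frame from depth.

```bash
python3 - <<'E'
from h import *
P=np.load("top.npy");S=np.load("scene.npy")
def crop(x,y):  # crop px->depth
    u=int(round(125+x/6));v=int(round(140+y/6));return P[v,u]
a=[P[v,u] for u in range(132,243) for v in range(145,150)]  # top yellow strip
a=np.array(a);a=a[np.isfinite(a[:,0])&(a[:,2]>60)]
c=a.mean(0);n=np.linalg.svd(a-c)[2][2];n*=np.sign(n[2]);print("strip",c,n)
fl=np.array([P[v,u] for u in range(205,236) for v in range(158,171)]);fl=fl[np.isfinite(fl[:,0])]
for _ in range(3):
    c=np.median(fl,0);m=fl.mean(0);n=np.linalg.svd(fl-m)[2][2];n*=np.sign(n[2]);fl=fl[abs((fl-m)@n)<3]
print("floor",m,n,len(fl),"tilt",np.degrees(np.arccos(n[2])))
N=np.array([-np.sin(np.radians(35)),0,np.cos(np.radians(35))]);U=np.array([N[2],0,-N[0]])
print("floor n-level",np.percentile(fl@N,[5,50,95]),"u",np.percentile(fl@U,[0,1,99,100]))
for src,A in(("top",P),("scene",S)):
    q=A.reshape(-1,3);q=q[np.isfinite(q[:,0])];k=(q[:,0]>440)&(q[:,0]<620)&(q[:,1]>-60)&(q[:,1]<270)&(q[:,2]>20);q=q[k]
    L=np.median(fl@N);h=q@N-L;u=q@U
    f=q[(h>52)&(h<90)]  # fin
    print(src,"fin h",np.percentile(f@N-L,[50,90,97]),"n",len(f))
    print(" fin y",np.percentile(f[:,1],[0,2,98,100]),"u",np.percentile(f@U,[0,2,50,98,100]))
    t=f[(f@N-L>66)]
    print(" fintop",len(t),np.percentile(t[:,1],[0,3,97,100]),np.percentile(t@U,[3,50,97]), "yaw",np.polyfit(t[:,1],t@U,1)[0])
    p=q[(h>17)&(h<30)&(q[:,1]>60)];print(" plate y",np.percentile(p[:,1],[0,3,97,100]),"u",np.percentile(p@U,[0,3,97,100]),"h",np.median(p@N-L),len(p))
    for y0 in(-30,30,80,130,180,220):
        s=q[(abs(q[:,1]-y0)<5)];print("  y",y0,"u",np.round(np.percentile(s@U,[0,1,99,100]),1))
E
```

```text
strip [569.60260847 100.27732873  99.19758793] [-0.52464275 -0.00558273  0.85130418]
floor [531.39190447  18.55270872  78.46982606] [-0.60172922 -0.00413814  0.79868944] 310 tilt 36.99486495613896
floor n-level [-242.92144569 -240.6359501  -237.90704388] u [461.98225419 463.17505384 498.09426292 498.59868315]
top fin h [67.53933484 71.88865472 73.37981138] n 237
 fin y [104.00014497 104.97721343 180.72547248 183.03173606] u [475.84289881 476.5251589  485.20720347 488.64536262 489.96001448]
 fintop 155 [105.04516217 106.72276821 180.32942064 183.03173606] [476.60887691 482.80081275 488.3226069 ] yaw -0.012781516376885987
 plate y [ 64.85158514  88.25577455 220.84889825 234.48913405] u [457.1783204  462.39340761 507.01578473 508.79722837] h 24.14632416383469 376
  y -30 u [420.5 421.1 528.6 529.2]
  y 30 u [422.3 424.1 528.8 529.8]
  y 80 u [420.5 424.9 529.5 529.8]
  y 130 u [406.7 424.  529.8 530.1]
  y 180 u [428.  428.5 530.2 531.1]
  y 220 u [423.4 425.6 530.2 530.3]
scene fin h [68.40987339 70.76979156 71.77033198] n 219
 fin y [104.98682733 107.16075603 183.28852319 183.90093621] u [478.49497999 478.86347305 483.76782382 491.12727307 492.11469492]
 fintop 168 [104.98682733 107.64052315 181.88335976 183.90093621] [479.54804676 485.02078335 490.82218444] yaw 0.003546227826154918
 plate y [ 66.79397952 104.99868762 185.30083273 228.6426778 ] u [460.16310028 460.89323358 509.1498605  510.43510604] h 24.62442586604368 489
  y -30 u [424.6 426.  531.4 531.9]
  y 30 u [424.4 425.1 532.  532.6]
  y 80 u [425.2 425.8 531.7 532.7]
  y 130 u [424.6 425.5 532.  532.9]
  y 180 u [424.4 426.2 530.8 533.5]
  y 220 u [423.3 425.7 531.6 533. ]
```

```bash
python3 - <<'E'
from h import *
from scipy.spatial.transform import Rotation as R
P=np.load("top.npy");S=np.load("scene.npy")
for A in(P,S):
    q=A.reshape(-1,3);q=q[np.isfinite(q[:,0])]
    k=q[(q[:,0]>240)&(q[:,0]<440)&(q[:,1]>80)&(q[:,1]<280)&(q[:,2]>40)&(q[:,2]<200)]
    print("pot",len(k),np.percentile(k,[1,50,99],axis=0).round(0).tolist())
    r=k[k[:,2]>np.percentile(k[:,2],60)];print(np.percentile(r,[1,50,99],axis=0).round(0).tolist())
# tray: floor + rim from top
q=P.reshape(-1,3);q=q[np.isfinite(q[:,0])]
t=q[(q[:,0]>280)&(q[:,0]<520)&(q[:,1]>-480)&(q[:,1]<-180)&(q[:,2]>2.5)&(q[:,2]<45)]
print("tray",len(t),cv2.minAreaRect(t[:,:2].astype(np.float32)))
w=t[(t[:,2]>20)];print("rim",len(w),cv2.minAreaRect(w[:,:2].astype(np.float32)))
q=S.reshape(-1,3);q=q[np.isfinite(q[:,0])]
s=manip.read_state();Rc=R.from_euler("xyz",s["eef_rot"])
Rt=R.from_euler("y",-35,degrees=True)*R.from_euler("z",90,degrees=True)*R.from_euler("x",180,degrees=True)
print((Rt*Rc.inv()).as_rotvec()/np.pi, (Rt*Rc.inv()).magnitude()*57.3)
E
```

```text
pot 593 [[264.0, 131.0, 41.0], [328.0, 223.0, 74.0], [387.0, 255.0, 83.0]]
[[262.0, 131.0, 76.0], [327.0, 198.0, 79.0], [388.0, 255.0, 83.0]]
pot 1727 [[267.0, 131.0, 40.0], [333.0, 188.0, 64.0], [389.0, 253.0, 82.0]]
[[266.0, 130.0, 69.0], [334.0, 186.0, 79.0], [390.0, 255.0, 82.0]]
tray 4683 ((399.95001220703125, -311.66748046875), (262.219970703125, 240.3100128173828), 89.6413803100586)
rim 1069 ((380.733154296875, -292.6310729980469), (282.48095703125, 209.06214904785156), 70.6647720336914)
[-0.12540496 -0.16664796  0.39699213] 80.7256004707047
```

Checks out: the fin centre is ≈(507,144,119), the channel floor mid is z≈80, the mouth is at y≈22, and the pot rim is at z 82, which clears the gripper body. Moving to hover.

>>> {"op": "servo_tool", "data": {
  "motion": [
    [[0.1, 0.2, 0.08, -0.04, -0.055, 0.13, 0], [0.2, 0.4, 0.08, -0.08, -0.11, 0.26, 0], [0.3, 0.67, 0.08, -0.125, -0.1665, 0.397, 0], [0.3, 0.67, 0.08, -0.125, -0.1665, 0.397, 0], [0.3, 0.67, 0.08, -0.125, -0.1665, 0.397, 0], [0.3, 0.67, 0.08, -0.125, -0.1665, 0.397, 0], [0.3, 0.67, 0.08, -0.125, -0.1665, 0.397, 0], [0.3, 0.67, 0.08, -0.125, -0.1665, 0.397, 0], [0.3, 0.67, 0.08, -0.125, -0.1665, 0.397, 0], [0.3, 0.67, 0.08, -0.125, -0.1665, 0.397, 0]]
  ],
  "newtons": 40
}}

```text
clock: 1.1
eef_pos: [302.5, -192.7, 245.5]
eef_rot: [2.528, 0.002, 1.577]
wrist_force: [0.4, 0.6, 0.3]
finger_gap: 93.8
finger_force: 0.0
```

>>> {"op": "servo_tool", "data": {
  "motion": [
    [[0.302, 0.673, 0, 0, 0, 0, 0], [0.302, 0.673, 0, 0, 0, 0, 0], [0.302, 0.673, 0, 0, 0, 0, 0], [0.302, 0.673, 0, 0, 0, 0, 0], [0.302, 0.673, -0.05, 0, 0, 0, 0], [0.302, 0.673, -0.098, 0, 0, 0, 0], [0.302, 0.673, -0.098, 0, 0, 0, 0], [0.302, 0.673, -0.098, 0, 0, 0, 0], [0.302, 0.673, -0.098, 0, 0, 0, 0], [0.302, 0.673, -0.098, 0, 0, 0, 0]]
  ]
}}

```text
clock: 2.1
eef_pos: [453.6, 146.0, 195.4]
eef_rot: [2.531, -0.001, 1.573]
wrist_force: [-0.5, -1.0, -0.4]
finger_gap: 93.9
finger_force: 0.0
```

```bash
python3 - <<'E'
from h import *
f,P,c=cam("wrist");cv2.imwrite("pics/w1.png",f[...,::-1]);np.save("w.npy",P)
N=np.array([-np.sin(np.radians(35)),0,np.cos(np.radians(35))]);U=np.array([N[2],0,-N[0]])
q=P.reshape(-1,3);q=q[np.isfinite(q[:,0])];q=q[(q[:,0]>430)&(q[:,0]<620)&(q[:,1]>-60)&(q[:,1]<270)&(q[:,2]>40)]
h=q@N;print(len(q));hh,e=np.histogram(h,bins=np.arange(-250,-150,2));print([(int(b),int(a)) for a,b in zip(hh,e) if a>100])
t=q[(h>-176)&(h<-165)];print(len(t),np.percentile(t[:,1],[1,50,99]),np.percentile(t@U,[1,50,99]),np.median(t@N))
print(manip.read_state()["eef_pos"])
E
```

```text
22446
[(-248, 1882), (-246, 4046), (-244, 681), (-242, 1464), (-232, 267), (-230, 299), (-228, 1267), (-226, 297), (-220, 109), (-218, 1608), (-216, 489), (-174, 409), (-172, 485)]
933 [105.11562422 145.42176744 182.03266225] [476.66257021 481.75689887 487.81290018] -171.95874587649683
[454.25297358 147.1860739  194.81285621]
```

View pics/w1.png

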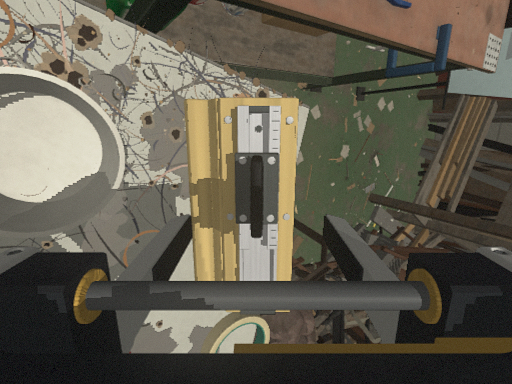

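Wrist view: the fin at (257,195) lies midway between the fingers, with the plate at (257,187). Descending along the board normal.

>>> {"op": "servo_tool", "data": {
  "motion": [
    [[0.04, 0, -0.057, 0, 0, 0, 0.3], [0.08, 0, -0.114, 0, 0, 0, 0.4], [0.105, 0, -0.15, 0, 0, 0, 0.4], [0.115, 0, -0.164, 0, 0, 0, 0.4], [0.125, 0, -0.178, 0, 0, 0, 0.4], [0.125, 0, -0.178, 0, 0, 0, 0.4], [0.125, 0, -0.178, 0, 0, 0, 0.4]]
  ]
}}

```text
clock: 2.85
eef_pos: [515.9, 143.1, 108.2]
eef_rot: [2.53, -0.001, 1.571]
wrist_force: [-0.5, -0.0, 0.1]
finger_gap: 56.5
finger_force: 0.0
```

>>> {"op": "servo_tool", "data": {
  "motion": [
    [[-0.002, 0, -0.003, 0, 0, 0, 0.7], [-0.002, 0, -0.003, 0, 0, 0, 0.8], [-0.002, 0, -0.003, 0, 0, 0, 0.9], [-0.002, 0, -0.003, 0, 0, 0, 1], [-0.002, 0, -0.003, 0, 0, 0, 1], [-0.002, 0, -0.003, 0, 0, 0, 1], [-0.002, 0, -0.003, 0, 0, 0, 1], [-0.002, 0, -0.003, 0, 0, 0, 1]]
  ],
  "newtons": 30
}}

```text
clock: 3.65
eef_pos: [515.0, 143.1, 106.1]
eef_rot: [2.53, -0.001, 1.571]
wrist_force: [0.5, -0.5, 0.8]
finger_gap: 11.9
finger_force: 30.0
```

>>> {"op": "servo_tool", "data": {
  "motion": [
    [[0, -0.02, 0, 0, 0, 0, 1], [0, -0.05, 0, 0, 0, 0, 1], [0, -0.08, 0, 0, 0, 0, 1], [0, -0.11, 0, 0, 0, 0, 1], [0, -0.13, 0, 0, 0, 0, 1], [0, -0.13, 0, 0, 0, 0, 1]]
  ]
}}

```text
clock: 4.25
eef_pos: [514.8, 77.0, 106.1]
eef_rot: [2.531, -0.0, 1.569]
wrist_force: [-4.9, -5.9, 5.2]
finger_gap: 11.9
finger_force: 30.0
```

>>> {"op": "servo_tool", "data": {
  "motion": [
    [[-0.001, -0.02, 0.0015, 0, 0, 0, 1], [-0.001, -0.05, 0.0015, 0, 0, 0, 1], [-0.001, -0.08, 0.0015, 0, 0, 0, 1], [-0.001, -0.1, 0.0015, 0, 0, 0, 1], [-0.001, -0.11, 0.0015, 0, 0, 0, 1], [-0.001, -0.11, 0.0015, 0, 0, 0, 1], [-0.001, -0.11, 0.0015, 0, 0, 0, 1]]
  ]
}}

```text
clock: 4.95
eef_pos: [514.3, 23.2, 106.5]
eef_rot: [2.531, -0.001, 1.571]
wrist_force: [2.1, -0.5, -1.8]
finger_gap: 11.9
finger_force: 30.0
```

```bash
python3 - <<'E'
from h import *
f,P,c=cam("scene")
cv2.imwrite("pics/s2.png",cv2.resize(f[170:290,120:270,::-1],None,fx=5,fy=5,interpolation=cv2.INTER_CUBIC))
# black plate/fin y extents
N=np.array([-np.sin(np.radians(35)),0,np.cos(np.radians(35))]);U=np.array([N[2],0,-N[0]])
q=P.reshape(-1,3);k=f.reshape(-1,3).max(-1)<90
q=q[k&np.isfinite(q[:,0])];h=q@N+241;u=q@U
for a,b in((20,32),(52,74)):
    t=q[(h>a)&(h<b)&(u>455)&(u<515)];print(len(t),np.percentile(t[:,1],[1,5,50,95,99]).round(1))
print(manip.read_state()["eef_pos"],manip.read_state()["wrist_force"])
E
```

```text
155 [-14.9  -5.4  36.   65.1  65.5]
116 [ 8.  13.2 44.  63.8 64.5]
[514.30832184  23.35440815 106.53039236] [ 1.36143167 -0.69933689 -1.82739638]
```

View pics/s2.png

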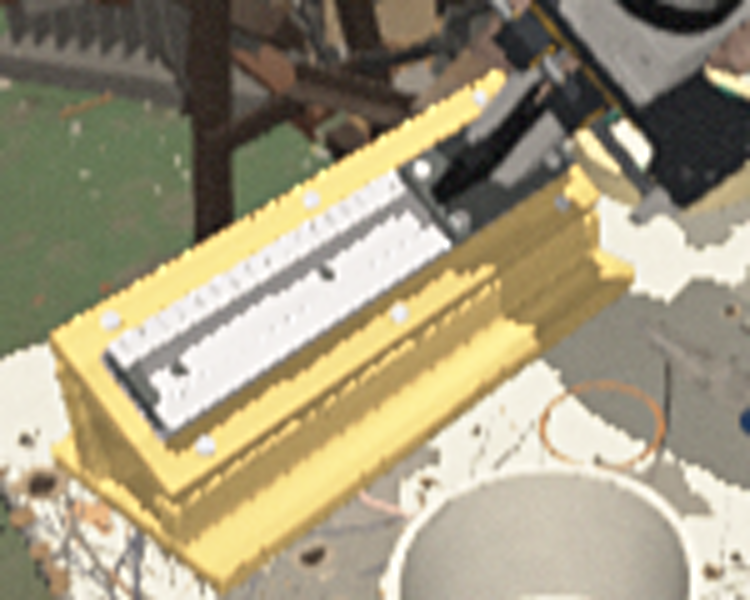

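The plate's far end sits at crop (450,240), right where the lips begin (y≈65), so the stop is centred at y≈23, inside the gap. Lifting slowly along the normal.

>>> {"op": "servo_tool", "data": {
  "motion": [
    [[-0.006, 0, 0.008, 0, 0, 0, 1], [-0.012, 0, 0.017, 0, 0, 0, 1], [-0.018, 0, 0.025, 0, 0, 0, 1], [-0.018, 0, 0.025, 0, 0, 0, 1]]
  ],
  "newtons": 40
}}

```text
clock: 5.4
eef_pos: [505.0, 23.2, 119.7]
eef_rot: [2.531, -0.001, 1.571]
wrist_force: [0.1, 0.5, -2.3]
finger_gap: 11.6
finger_force: 40.0
```

>>> {"op": "servo_tool", "data": {
  "motion": [
    [[-0.028, 0, 0.04, 0, 0, 0, 1], [-0.07, 0, 0.1, 0, 0, 0, 1], [-0.112, 0, 0.16, 0, 0, 0, 1], [-0.14, 0, 0.2, 0, 0, 0, 1], [-0.14, 0, 0.2, 0, 0, 0, 1]]
  ]
}}

```text
clock: 5.9
eef_pos: [435.3, 23.1, 221.9]
eef_rot: [2.526, -0.0, 1.571]
wrist_force: [0.6, 0.0, -2.8]
finger_gap: 11.8
finger_force: 40.0
```

```bash
python3 - <<'E'
from h import *
from scipy.spatial.transform import Rotation as R
s=manip.read_state();print(s["eef_pos"],s["wrist_force"],s["finger_gap"])
f,P,c=cam("top");np.save("top2.npy",P)
cv2.imwrite("pics/t2.png",cv2.resize(f[180:270,290:405,::-1],None,fx=6,fy=6,interpolation=cv2.INTER_CUBIC))
Rc=R.from_euler("xyz",s["eef_rot"])
for y in(-9.4,):
    Rt=R.from_euler("z",90+y,degrees=True)*R.from_euler("x",180,degrees=True)
    print((Rt*Rc.inv()).as_rotvec()/np.pi)
E
```

```text
[435.34743618  23.07269616 221.90417686] [ 0.5510973   0.04817003 -2.78627769] 11.753477178595034
[ 0.01596187  0.19558738 -0.05057552]
```

View pics/t2.png

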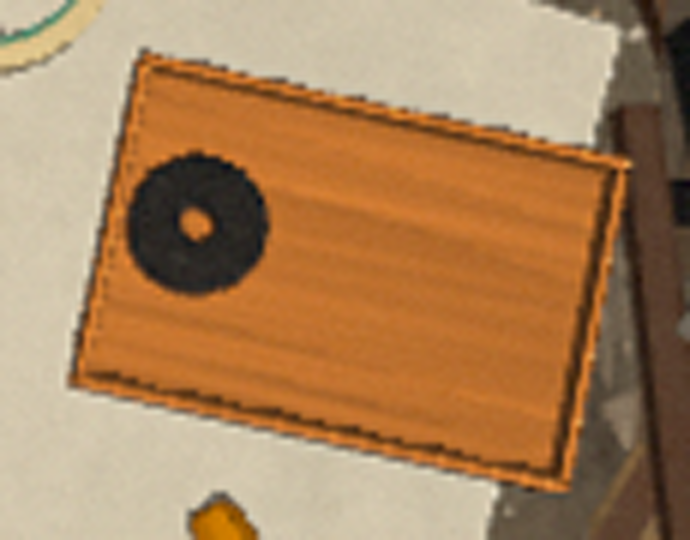

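Tray rim corners in the crop are (145,57), (627,163), (565,487) and (75,380), with the spool at (197,224). I'll project these onto known heights.

```bash
python3 - <<'E'
from h import *
f,P,c=cam("top");T=np.array(c["cam_to_world"]);fl=192/np.tan(np.radians(c["vfov"])/2)
def w(x,y,z):
    u=290+(x+.5)/6-.5;v=180+(y+.5)/6-.5
    d=T[:3,:3]@np.array([(u-c["cx"])/fl,(v-c["cy"])/fl,1]);o=T[:3,3];return (o+d*(z-o[2])/d[2])[:2]
K=np.array([w(*p,28) for p in((145,57),(627,163),(565,487),(75,380))]);print(K.round(1))
C=K.mean(0);yv=(K[0]+K[3]-K[1]-K[2])/2;xv=(K[0]+K[1]-K[2]-K[3])/2
print("C",C,"L",np.linalg.norm(yv),np.linalg.norm(xv),"yaw",np.degrees(np.arctan2(-yv[0],yv[1])),np.degrees(np.arctan2(xv[1],xv[0])))
print("spool",w(197,224,25),"floor depth z",np.nanmedian(P[215:235,345:375,2]))
yv/=np.linalg.norm(yv);print("target",C-50*yv,"spool rel y",(w(197,224,25)-C)@yv)
E
```

```text
[[ 480.7 -228.1]
 [ 438.4 -440.6]
 [ 296.5 -411.7]
 [ 338.4 -198.5]]
C [ 388.5066959 -319.7105244] L 216.9742890368513 145.05202663107264 yaw -11.172851497176103 -11.63767632385697
spool [ 407.72619895 -251.77933836] floor depth z 4.731256150628724
target [ 378.81821977 -368.76287838] spool rel y 70.36784560426213
```

>>> {"op": "servo_tool", "data": {
  "motion": [
    [[-0.01, -0.06, 0, 0.003, 0.03, -0.01, 1], [-0.03, -0.15, 0, 0.007, 0.065, -0.02, 1], [-0.04, -0.25, 0, 0.01, 0.1, -0.03, 1], [-0.05, -0.34, 0, 0.013, 0.13, -0.04, 1], [-0.07, -0.43, 0, 0.016, 0.16, -0.05, 1], [-0.08, -0.52, 0, 0.0192, 0.195, -0.061, 1], [-0.09, -0.61, 0, 0.0192, 0.195, -0.061, 1], [-0.1, -0.69, -0.03, 0.0192, 0.195, -0.061, 1], [-0.11, -0.75, -0.08, 0.0192, 0.195, -0.061, 1], [-0.113, -0.784, -0.124, 0.0192, 0.195, -0.061, 1]]
  ]
}}

```text
clock: 7.0
eef_pos: [378.1, -371.0, 153.3]
eef_rot: [-3.135, -0.002, 1.371]
wrist_force: [-0.2, 0.3, -3.2]
finger_gap: 12.0
finger_force: 40.0
```

>>> {"op": "servo_tool", "data": {
  "motion": [
    [[0, 0, 0, 0, 0, 0, 1], [0, 0, 0, 0, 0, 0, 1]]
  ]
}}

```text
clock: 7.2
eef_pos: [378.9, -368.7, 155.5]
eef_rot: [-3.136, -0.002, 1.372]
wrist_force: [0.3, 0.4, -2.5]
finger_gap: 11.5
finger_force: 40.0
```

```bash
python3 - <<'E'
from h import *
s=manip.read_state();print(s["eef_pos"],s["eef_rot"],s["wrist_force"],s["moment"],s["finger_gap"])
f,P,c=cam("scene")
a=f[:,:,::-1];f2,P2,c2=cam("wrist")
cv2.imwrite("pics/h3.png",np.hstack([cv2.resize(a[110:290,230:400],(400,424)),cv2.resize(f2[...,::-1],(400,300)) if 0 else cv2.resize(f2[...,::-1],(400,424))]))
E
```

```text
[ 378.87422524 -368.72074786  155.46637118] [-3.13557128e+00 -1.94441015e-03  1.37227935e+00] [ 0.29640889  0.38344285 -2.51019934] [-0.03188597 -0.09108702  0.06557846] 11.489710812326193
```

View pics/h3.png

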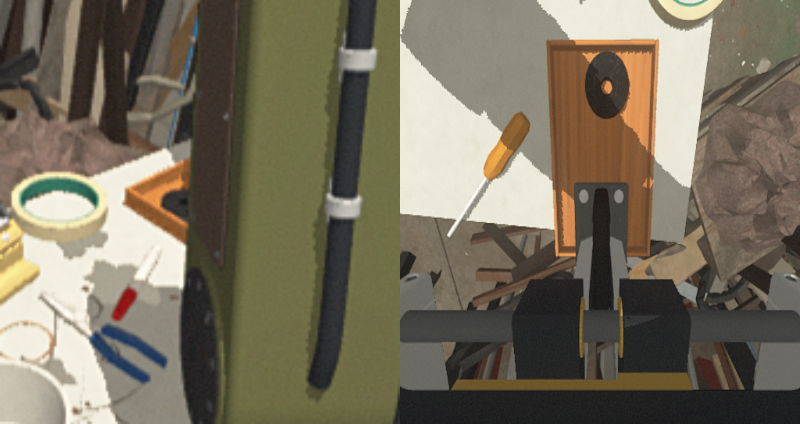

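The wrist view shows the stop square to the tray over its empty half, clear of the spool. Descending.

>>> {"op": "servo_tool", "data": {
  "motion": [
    [[0, 0, -0.05, 0, 0, 0, 1], [0, 0, -0.1, 0, 0, 0, 1], [0, 0, -0.14, 0, 0, 0, 1], [0, 0, -0.17, 0, 0, 0, 1], [0, 0, -0.19, 0, 0, 0, 1], [0, 0, -0.205, 0, 0, 0, 1], [0, 0, -0.216, 0, 0, 0, 1], [0, 0, -0.222, 0, 0, 0, 1], [0, 0, -0.226, 0, 0, 0, 1], [0, 0, -0.226, 0, 0, 0, 1]]
  ]
}}

```text
clock: 8.3
eef_pos: [379.0, -369.0, 44.3]
eef_rot: [-3.138, 0.0, 1.373]
wrist_force: [0.5, 0.8, -3.1]
finger_gap: 11.5
finger_force: 40.0
```

>>> {"op": "servo_tool", "data": {
  "motion": [
    [[0, 0, -0.003, 0, 0, 0, 1], [0, 0, -0.006, 0, 0, 0, 1], [0, 0, -0.008, 0, 0, 0, 1], [0, 0, -0.01, 0, 0, 0, 1], [0, 0, -0.01, 0, 0, 0, 1]]
  ]
}}

```text
clock: 8.8
eef_pos: [378.9, -368.9, 39.1]
eef_rot: [-3.138, -0.0, 1.373]
wrist_force: [-0.1, -0.4, -3.7]
finger_gap: 11.8
finger_force: 40.0
```

>>> {"op": "servo_tool", "data": {
  "motion": [
    [[0, 0, -0.001, 0, 0, 0, 1], [0, 0, -0.002, 0, 0, 0, 1], [0, 0, -0.002, 0, 0, 0, 1]]
  ]
}}

```text
clock: 9.1
eef_pos: [378.9, -369.0, 38.3]
eef_rot: [-3.138, 0.0, 1.373]
wrist_force: [0.0, -0.2, -2.6]
finger_gap: 11.8
finger_force: 40.0
```

>>> {"op": "servo_tool", "data": {
  "motion": [
    [[0, 0, -0.001, 0, 0, 0, 1], [0, 0, -0.002, 0, 0, 0, 1], [0, 0, -0.002, 0, 0, 0, 1]]
  ]
}}

```text
clock: 9.4
eef_pos: [379.0, -369.1, 38.2]
eef_rot: [-3.138, 0.0, 1.373]
wrist_force: [-4.9, 4.2, 13.0]
finger_gap: 11.9
finger_force: 40.0
```

Contact at TCP z≈38, as predicted. Easing off and releasing.

>>> {"op": "servo_tool", "data": {
  "motion": [
    [[0, 0, 0.001, 0, 0, 0, 1], [0, 0, 0.001, 0, 0, 0, 0.8], [0, 0, 0.001, 0, 0, 0, 0.7], [0, 0, 0.001, 0, 0, 0, 0.6], [0, 0, 0.001, 0, 0, 0, 0.5], [0, 0, 0.001, 0, 0, 0, 0.5], [0, 0, 0.001, 0, 0, 0, 0.5]]
  ]
}}

```text
clock: 10.1
eef_pos: [378.9, -368.9, 37.7]
eef_rot: [-3.138, -0.0, 1.373]
wrist_force: [-0.3, 0.1, -0.5]
finger_gap: 46.7
finger_force: 0.0
```

>>> {"op": "servo_tool", "data": {
  "motion": [
    [[0, 0, 0.02, 0, 0, 0, 0.5], [0, 0, 0.06, 0, 0, 0, 0.5], [0, 0, 0.12, 0, 0, 0, 0.5], [0, 0, 0.2, 0, 0, 0, 0.5], [0, 0, 0.28, 0, 0, 0, 0.5], [0, 0, 0.34, 0, 0, 0, 0.5], [0, 0, 0.34, 0, 0, 0, 0.5]]
  ]
}}

```text
clock: 10.8
eef_pos: [379.9, -370.0, 212.7]
eef_rot: [3.139, 0.004, 1.373]
wrist_force: [0.3, 0.3, 0.8]
finger_gap: 47.2
finger_force: 0.0
```

```bash
python3 - <<'E'
from h import *
f,P,c=cam("wrist");cv2.imwrite("pics/w4.png",f[...,::-1])
s=manip.read_state();print(s["eef_pos"],s["wrist_force"],s["finger_gap"])
q=P.reshape(-1,3);q=q[np.isfinite(q[:,0])];q=q[(abs(q[:,0]-379)<50)&(abs(q[:,1]+369)<60)&(q[:,2]>20)&(q[:,2]<100)]
t=q[q[:,2]>60];print("fin top z",np.percentile(t[:,2],[5,50,95]),np.median(t,0),"plate",np.percentile(q[(q[:,2]<45)][:,2],[5,50,95]),cv2.minAreaRect(t[:,:2].astype(np.float32)))
E
```

```text
[ 379.33869929 -369.39205755  210.04175235] [ 0.04331471 -0.01350139 -1.57124092] 46.60583476837343
fin top z [70.2093875  74.268452   75.51220939] [ 378.9772069  -366.89312454   74.268452  ] plate [26.7454873  29.52700376 31.14859225] ((378.2128601074219, -369.2223205566406), (79.91637420654297, 12.499221801757812), 78.83746337890625)
```

View pics/w4.png

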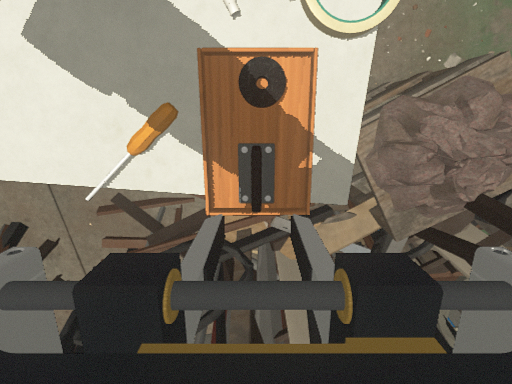

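The stop stands upright in the tray: its plate is at (257,175), the fin top at z≈75 (expected 75) and the plate top at about 30. The spool at (263,83) is undisturbed.

```bash
python3 -c "
from cell import manip
print(manip.sign_off())"
```

```text
the job is handed in; nothing more can be done
None
```

The fence stop was slid to the open end of the track, lifted off there and set down on its foot in the tray beside the spool; nothing else was moved, and the job was handed in at about 11 s of the 48 s allowed.

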